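Seat the keyed spindle in the turntable drive

ROBOT

A 6-joint arm with a two-finger parallel gripper is mounted at the origin on the work surface. World frame = base frame: x ahead of the robot, y to its left, z up, the work surface at z = 0. Lengths are in m, angles in degrees, forces in N, time in s.
With the tool pointing down it reaches from about 0.4 to 0.825 m from the base axis. Payload 7 kg.
Tool frame: the origin (TCP) lies at the very end of the fingers, on their centre line; the grasp point (between the pads) lies 19 mm behind it (ctrl.grip_point_offset is the distance from the TCP to the grasp point, in m); x points along the fingers, z is the direction in which the jaws open and shut, and the axes are right-handed (so a half turn about x gives the same grasp; the last joint's range is limited). The gripper opens to 88 mm and grips with 3 to 60 N. Pads are 19 mm wide; open, the fingers measure 130 mm over their backs; the gripper's body (78 mm by 193 mm) begins 47 mm behind the grasp point.
Start: joints at [87.783, 20.546, 0.682, 0, -70.136, -16.507], TCP at [0.217, 0.639, 0.227] pointing down, gripper open.
Joint ranges: [-176.03, 176.03], [-82.01, 121.73], [-58.28, 71.71], [-173.87, 95.51], [-174.79, -0.11], [-173.66, 173.66]. Speed limits (degrees/s): [136.94, 136.94, 172.46, 180, 180, 180].

INTERFACE

Orientations are given as [roll, pitch, yaw] about the fixed x, y, z axes, in that order (R = Rz(yaw) Ry(pitch) Rx(roll)).
In Python, from plant import get_obs, snapshot, calibration, close_job, ctrl gives the robot as it stands.
- The arm moves only by the tool move_arm, never from a script. Its argument "commands" is a list that holds one entry, the list of rows, each a list of 4 numbers: the shift along the tool's x, y, z in cm, then the turn about the tool's x in rad. In form: [[[dx, dy, dz, spin], ...]]. A call has 1 to 8 rows; each row shifts and turns the commanded pose from where the row before left it, along the tool's axes as they then stand; what a row does not reach is not made up. A row lasts 1/10 s, in which the tool goes at most 50 mm and 8.59 degrees, less where a joint would pass 70% of its speed; a pose out of reach is approached as far as the arm can. A call with a gripper value outside its range is refused whole. "jaw" is the finger opening in cm, from 0 to 8.76, set as the call begins (left out, the last holds). The fingers move at their own pace and stop on an object; the grip force is fixed at half the most. Time passes only in rows, so rows that do not move let the fingers close. It gives the time, the measured TCP pose, the force and the opening at its end, in the units of the state.
- get_obs(): the state, without advancing time (a new reading comes with each control period).
- snapshot(name): name is "side" or "top"; returns (picture, depth): 384x512x3 uint8, red, green, blue; 384x512 float32, m along the optical axis (not along the pixel's ray), 0 where there is no reading.
- calibration(name): a dict with "mtx" (3x3 intrinsics, pixels), "T" (4x4, takes a point from camera to world coordinates). Camera axes: x right, y up, looking along -z (the intrinsics and any distortion apply to the point x, -y, -z); pixel columns grow to the right and rows downward; lengths in m; the calibration is good to about 2 mm. A picture is of the moment at which its call begins. calibration takes no time and is no camera call.
- close_job(): hands the job in, once; it reports no verdict.
The state is a dict: "clock": time; "joint_pos": joint angles; "qvel": joint speeds; "tau": joint torques, N m; "tool_pos": TCP position; "orientation": TCP orientation; "force": force on the tool from outside, world axes, zero at the start; "moment": the same for the moment, N m; "opening": finger opening in m.
Only numpy, scipy, OpenCV 4.12 (cv2) and the standard library are available. Lean on these libraries where they do the work, as an engineer would, in place of code of your own. Each camera call takes 0.05 s, during which the arm holds its last target. There are 200 camera calls.

TASK

Slide the dust cover of the grey turntable drive fully open by its fin, then take the keyed spindle (the one with the flat-sided head) out of the wooden stand, put it in the hub, and turn it until its key slips into the keyway and it goes fully home, collar flush on the hub. A spring under it pushes it back up, so finish while still gripping the spindle and holding it down, ready for the locking screw to be tightened; do not let go. Leave everything else on the table where it is.

Things in the scene. Friction and masses are not known exactly. Their poses are not given: they have to be found in the camera images.
- drive: Turntable drive: fixed grey housing, 140 (x) x 240 (y) x 90 mm high, yaw within 0.3 rad of straight. Origin at the centre of its underside, z up. The hub is let into its top at y = -55 mm and is fixed; the dust cover slides along y. The keyway in the hub points within 0.5 rad to either side of the drive's +x; no pose gives it: see the notch from above, or feel for it.
- hub_mouth (a point): Centre of the mouth of the steel hub, at its flat upper face, 91 mm above the table; axes as the drive's (not the keyway's). The hub, about 54 mm across, does not turn. Bore 25 mm in diameter; one keyway 11.5 mm wide reaches out to 19 mm from the axis and runs the whole depth. Only the open dust cover stands near it.
- dust_cover (a joint): Flat aluminium dust cover, 84 x 80 x 4 mm, its upper face 96.5 mm above the table. Value in m: 0 = shut over the hub, 0.095 = fully open, grows as it slides to the drive's +y. Starts at 0 to 0.015. Friction about 2 N; it stays where it is left.
- cover_fin (a point): Grip point in the fin that stands on the dust cover, 120.5 mm above the table; axes as the drive's. The fin is 44 mm along the drive's x, 14 mm along its y, and reaches from 96.5 to 126.5 mm above the table. It moves with the cover.
- spindle: Keyed spindle, 0.35 kg, loose, upright in either hole of the stand. Origin on its axis at the lower end, z up. From below: shaft 22 mm in diameter, 0 to 42 mm; collar 48 mm in diameter, 42 to 50 mm; aluminium block head 44 mm (x) by 30 mm (y), 50 to 86 mm, to be gripped across the 30 mm. Key on its +x side, which starts within 0.6 rad of world +x (away from the robot).
- spindle_tip (a point): The spindle's lower end, on its axis (same as its origin), 2 mm chamfer. Home: 42 mm below hub_mouth, collar on the hub's face.
- spindle_key (a point): Lower end of the key, 14 mm above the spindle's lower end and 14 mm out on its +x. The key is 8 mm wide, out to 17 mm from the axis, up to the collar. The 14 mm of shaft below it enter the bore at any angle; then the key rests on the hub's face until it is over the keyway. A lug 8 mm wide on the collar above it (out to 32 mm) shows its direction from above.
- spring_seat (a joint): Spring-loaded brass seat, 20 mm in diameter, in the bottom of the bore; its top is 30 mm below the mouth. Value in m, grows as it is pressed: 0 free, 0.012 when the spindle is home. It pushes up with 4 N at first and 10 N at home, more than the spindle's weight, so the spindle rises when let go.
- stand: Fixed wooden stand, 210 (x) x 90 (y) x 60 mm high, origin at the centre of its underside, with two square holes 37 mm wide at x = -55 and +55 mm. The spindles hang in them with their collars resting on its top.
- plain_spindle: The other spindle in the stand: same shaft and collar but no key or lug, and a round knob head 34 mm in diameter. Not to be used. Origin at its lower end.
- brush: Brush lying between the drive and the stand; leave it.
- bowl: Glazed blue bowl, 110 mm across, 50 mm high; leave it.
- jar: Glass jar, 60 mm in diameter, 80 mm high; leave it.
- wrench: Small steel wrench lying flat, farther from the robot than the brush; leave it.
- rib: Wooden potter's rib, 110 x 50 x 6 mm, lying flat; leave it.
- slab: Black flat slab like a telephone, 150 x 70 x 8 mm, lying flat; leave it.
There are look-alikes about, which are no part of the job. What is shaped like the spindle but blue, purple or turquoise is not meant.

How it is judged:
By the outcome, as a careful person would: the job done as asked, in the order asked, and still so for the second after the job is handed in, while the arm keeps its last pose, push and grip.
It also fails if it takes over 64 s, if anything falls off the work surface, if the arm or the gripper's body presses on something with over 40 N, if the wrist force passes 120 N, or if a joint passes its speed limit or range.

## Working session

There is one attempt and no reset: what is moved stays moved. The work goes in short steps, Python scripts to look and compute and a tool call to move; the robot and the scene stay as the last step left them, time stands still between calls to the robot, and variables do not carry over. Pictures are saved under pics/ and viewed, about 8 in all and at most 12, crops included, and the job is handed in when it is done.

Besides the shell and the picture viewer there is one more tool, called by a JSON object that holds its "fn" and its "kwargs", one argument or row to a line. move_arm: Moves the arm, as the interface text tells. Its arguments: {"type":"object","properties":{"commands":{"type":"array"},"jaw":{"type":"number"}},"required":["commands"]}

```bash
ls; mkdir -p pics; python3 - <<'E'
from plant import *
import cv2,numpy as np
o=get_obs();print(o)
for n in("top","side"):
    p,d=snapshot(n);c=calibration(n);print(n,c)
    cv2.imwrite(f"pics/{n}0.png",cv2.resize(p[:,:,::-1],None,fx=1.5,fy=1.5))
    np.savez(f"{n}0.npz",p=p,d=d,**{k:np.array(v) for k,v in c.items()}); print(d.min(),d.max())
print(ctrl.grip_point_offset)
E
```

```text
pics
{'clock': 0.0, 'joint_pos': array([ 8.77835804e+01,  2.05916763e+01,  6.33512560e-01, -1.87833965e-02,
       -7.01336324e+01, -1.65061229e+01]), 'qvel': array([-0.02388504,  0.00240863, -0.10082563, -0.01029168,  0.13031638,
       -0.11330176]), 'tau': array([-2.03026202e-04, -5.82722497e+01,  2.93059462e+01,  6.99705586e+00,
        7.01544690e-03, -1.81405326e-04]), 'tool_pos': array([0.21655124, 0.63881913, 0.22562216]), 'orientation': array([   5.61937905,   89.90652048, -103.10956072]), 'force': array([0.27692721, 0.07092243, 0.16880868]), 'moment': array([0.0162451 , 0.03786271, 0.0148626 ]), 'opening': 0.08753763056553182}
top {'mtx': array([[458.55481148,   0.        , 252.36993471],
       [  0.        , 458.55481148, 196.19027605],
       [  0.        ,   0.        ,   1.        ]]), 'T': array([[ 0.04197822,  0.97716751, -0.20828223,  0.23374588],
       [-0.99910284,  0.03988708, -0.01423165, -0.01181098],
       [-0.00559894,  0.20869278,  0.97796522,  1.59998174],
       [ 0.        ,  0.        ,  0.        ,  1.        ]])}
0.0 2.6403322
side {'mtx': array([[349.06199917,   0.        , 250.74183938],
       [  0.        , 349.06199917, 193.45704292],
       [  0.        ,   0.        ,   1.        ]]), 'T': array([[-0.89643881,  0.33358661, -0.29174891,  0.24306681],
       [-0.44315251, -0.66933703,  0.59632524,  0.64660116],
       [ 0.00364777,  0.66385835,  0.74784944,  0.92861451],
       [ 0.        ,  0.        ,  0.        ,  1.        ]])}
0.0 2.944678
0.0188
```

View pics/top0.png

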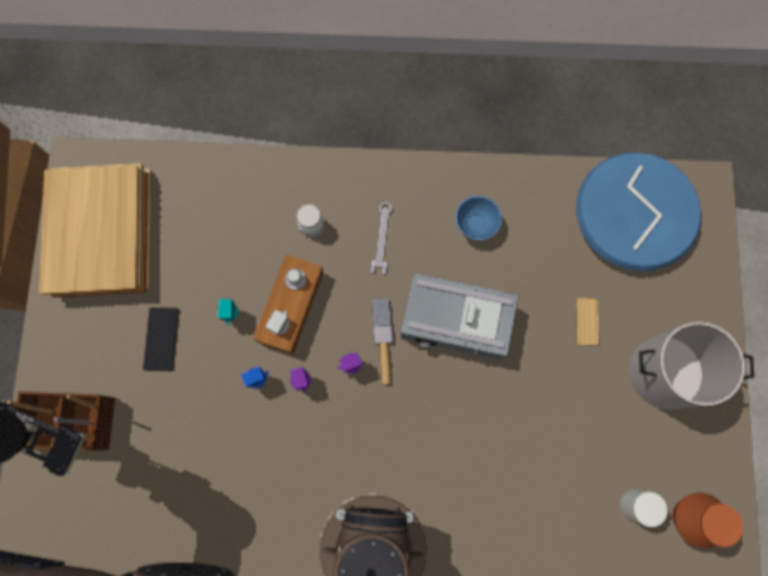

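View pics/side0.png

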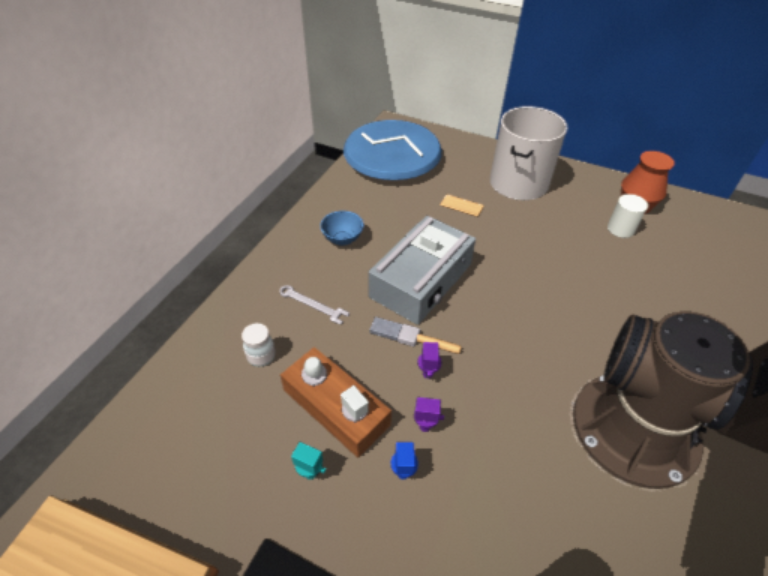

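Top view, in 1.5x pixels: the drive is at (460,315) with the cover and fin at (480,317), and the stand is at (290,305). The stand holds a white flat-sided head at (278,322) and a round knob at (296,279). The blue (254,377), purple (300,379) and (350,362), and turquoise (227,310) look-alikes stand on the table and are excluded. The white block in the stand fits the description. I'll confirm it in a crop and measure.

```bash
cat > h.py <<'E'
import numpy as np,cv2
from plant import *
def take(n):
    p,d=snapshot(n); return p,d,calibration(n)
def cloud(d,c):
    v,u=np.mgrid[:d.shape[0],:d.shape[1]];K=c["mtx"];T=c["T"]
    P=np.stack([(u-K[0,2])/K[0,0]*d,-(v-K[1,2])/K[1,1]*d,-d],-1)@T[:3,:3].T+T[:3,3]
    P[d<=0]=np.nan; return P
def ray(uv,z,c):
    uv=np.atleast_2d(uv).astype(float);K=c["mtx"];T=c["T"]
    r=np.c_[(uv[:,0]-K[0,2])/K[0,0],-(uv[:,1]-K[1,2])/K[1,1],-np.ones(len(uv))]@T[:3,:3].T
    return T[:3,3]+r*((z-T[2,3])/r[:,2])[:,None]
def rect(m,z,c):
    """largest contour of mask cast to plane z -> minAreaRect in world mm"""
    cs,_=cv2.findContours(m.astype(np.uint8),cv2.RETR_EXTERNAL,cv2.CHAIN_APPROX_NONE)
    k=max(cs,key=cv2.contourArea)[:,0]
    w=ray(k,z,c)[:,:2]*1000
    return cv2.minAreaRect(w.astype(np.float32)),len(k),k.mean(0)
E
python3 - <<'E'
from h import *
for n in("top","side"):
    f=np.load(n+"0.npz");p,d=f["p"],f["d"];c=dict(mtx=f["mtx"],T=f["T"]);P=cloud(d,c);Z=P[...,2]
    X,Y=P[...,0],P[...,1]
    print(n)
    dr=(X>.35)&(X<.8)&(Y>-.35)&(Y<-.0)
    st=(X>.35)&(X<.85)&(Y>.1)&(Y<.33)
    print("drive",rect(dr&(Z>.08),.09,c)); print("fin",rect(dr&(Z>.112),.1265,c))
    hsv=cv2.cvtColor(p,cv2.COLOR_RGB2HSV)
    wood=(hsv[...,1]>130)&(hsv[...,0]<15)&st&(Z>.05)
    print("stand",rect(wood,.06,c))
    hd=(st&(Z>.085)).astype(np.uint8)
    N,l,s,ce=cv2.connectedComponentsWithStats(hd)
    for i in range(1,N):
        if s[i,4]>15: print("head",s[i],rect(l==i,.096,c)[0],np.nanmedian(Z[l==i]), np.nanmedian(P[l==i],0))
f=np.load("top0.npz")["p"][:,:,::-1]
a=cv2.resize(f[165:240,165:220],None,fx=7,fy=7,interpolation=cv2.INTER_CUBIC)
g=np.load("side0.npz")["p"][:,:,::-1]
b=cv2.resize(g[230:305,185:262],None,fx=5.2,fy=7,interpolation=cv2.INTER_CUBIC)
cv2.imwrite("pics/crop1.png",np.hstack([a,b]))
E
```

```text
top
drive (((518.197998046875, -171.33673095703125), (239.3199005126953, 141.19644165039062), 79.90715789794922), 217, array([306.25345622, 209.53456221]))
fin (((514.2485961914062, -192.05751037597656), (14.020976066589355, 45.20867156982422), 79.69780731201172), 32, array([313.65625, 208.53125]))
stand (((534.5850830078125, 217.33346557617188), (91.78852844238281, 210.04080200195312), 73.23237609863281), 162, array([192.01234568, 201.50617284]))
head [191 180  10  10  78] ((586.565185546875, 203.48828125), (31.224729537963867, 30.762588500976562), 2.3321125507354736) 0.10063831103882537 [0.58637813 0.20163551 0.10063831]
head [178 207  14  16 131] ((482.6995849609375, 233.29434204101562), (33.8427848815918, 43.38970184326172), 64.91742706298828) 0.10215597754017125 [0.48181663 0.23264436 0.10215598]
head [197 249   6   7  19] ((360.330322265625, 175.0102996826172), (19.56429100036621, 16.338733673095703), 3.719965934753418) 0.08737011787131754 [0.36102844 0.17448348 0.08737012]
side
drive (((522.7003784179688, -164.7541961669922), (247.12998962402344, 143.0092315673828), 80.0087661
[... 378 characters left out ...]
590.3202514648438, 206.5874481201172), (31.00602912902832, 40.54523849487305), 31.491628646850586) 0.10115805635419717 [0.58939242 0.20860921 0.10115806]
head [227 257  18  20 219] ((487.4469909667969, 236.59487915039062), (35.31593704223633, 52.06449890136719), 64.55851745605469) 0.10290229609143708 [0.48581308 0.23966499 0.1029023 ]
head [277 265  17  11  94] ((365.3444519042969, 186.76708984375), (42.46253204345703, 28.239669799804688), 19.207244873046875) 0.08622972433856069 [0.36856351 0.18202127 0.08622972]
head [264 295  12  16 112] ((364.5552062988281, 287.9103088378906), (27.77373504638672, 39.7230110168457), 24.860960006713867) 0.08632801386824973 [0.36568305 0.28343407 0.08632801]
```

View pics/crop1.png

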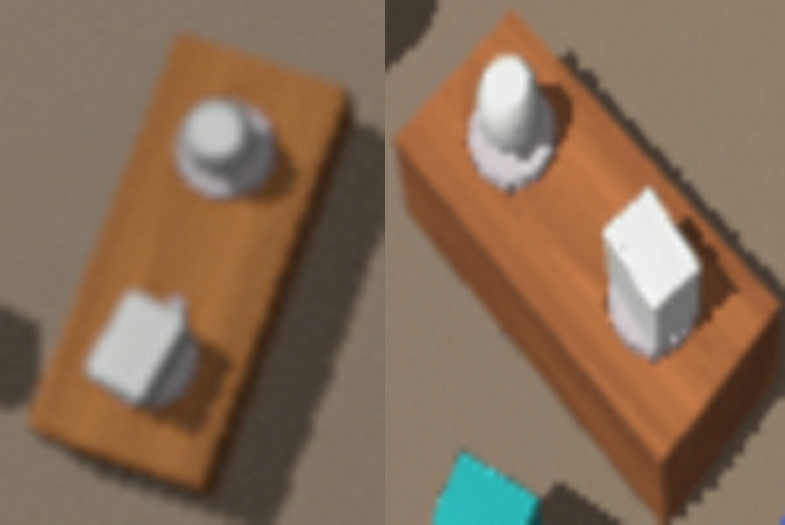

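The crop confirms it. The white flat-sided head in the lower stand hole (crop left (140,345)) has a lug at (180,300), so it is the keyed spindle, with its key at about -25° yaw. The other white one, at (215,130), is round-headed, with no lug. Next I'll plan the move to the fin.

```bash
cat >> h.py <<'E'
from scipy.spatial.transform import Rotation as Ro
def plan(xyz,yaw=None):
    o=get_obs();R=Ro.from_euler("xyz",o["orientation"],degrees=True).as_matrix()
    p=np.array(o["tool_pos"]);s=0
    z=R[:,2];zy=np.degrees(np.arctan2(z[1],z[0]))
    if yaw is not None:
        dy=(yaw-zy+90)%180-90
        s=-np.radians(dy)*(1 if R[2,0]<0 else -1)  # tool x down
        R=R@Ro.from_rotvec([s,0,0]).as_matrix()
    print("tcp",p.round(4),"R",o["orientation"].round(2),"jaw yaw %.2f"%zy,"q6 %.1f"%o["joint_pos"][5],"force",o["force"].round(1),"open",round(o["opening"],4),"t",o["clock"])
    print("spin %.3f"%s,"shift cm after spin",(R.T@(np.array(xyz)-p)*100).round(2))
E
python3 -c "
from h import *
plan([.514,-.192,.2256],79.9)"
```

```text
tcp [0.2166 0.6389 0.2257] R [   5.1    89.92 -103.63] jaw yaw -108.73 q6 -16.5 force [-0.3 -0.1 -0.6] open 0.0878 t 0.1
spin -0.151 shift cm after spin [ 0.12 43.85 76.58]
```

{"fn": "move_arm", "kwargs": {
  "commands": [
    [[0, 0, 0, -0.075], [0, 0, 0, -0.076], [0, 4, 2.5, 0], [0, 4, 2.5, 0], [0, 4, 2.5, 0], [0, 4, 2.5, 0], [0, 4, 2.5, 0], [0, 4, 2.5, 0]]
  ]
}}

```text
clock: 0.9
tool_pos: [0.4277, 0.448, 0.2263]
orientation: [-27.4, 90.0, -127.4]
force: [1.0, -0.3, 0.2]
opening: 0.0876
```

{"fn": "move_arm", "kwargs": {
  "commands": [
    [[0, 2.5, 4, 0], [0, 2.5, 4, 0], [0, 2.5, 4, 0], [0, 2.5, 4, 0], [0, 2.5, 4, 0], [0, 2.5, 4, 0], [0, 2.5, 4, 0], [0, 2.4, 4, 0]]
  ]
}}

```text
clock: 1.7
tool_pos: [0.567, 0.0978, 0.2264]
orientation: [-89.0, 90.0, 171.0]
force: [0.8, 0.8, -1.0]
opening: 0.0875
```

```bash
python3 -c "
from h import *
plan([.514,-.192,.2256],79.9)"
```

```text
tcp [0.567  0.0978 0.2264] R [-88.97  89.99 170.97] jaw yaw -100.07 q6 50.7 force [ 0.8  0.8 -1. ] open 0.0875 t 1.7
spin 0.001 shift cm after spin [ 0.08 -0.13 29.46]
```

{"fn": "move_arm", "kwargs": {
  "commands": [
    [[0, 0, 4.2, 0], [0, 0, 4.2, 0], [0, 0, 4.2, 0], [0, 0, 4.2, 0], [0, 0, 4.2, 0], [0, 0, 4.2, 0], [0, 0, 4.2, 0], [0, 0, 0, 0]]
  ]
}}

```text
clock: 2.5
tool_pos: [0.5138, -0.1934, 0.2261]
orientation: [-64.0, 89.9, -164.3]
force: [0.1, 0.4, -0.4]
opening: 0.0875
```

```bash
python3 - <<'E'
from h import *
plan([.514,-.192,.106],79.9)
ims=[]
for n,(u,v) in(("top",(310,205)),("side",(285,170))):
    p,d,c=take(n); ims.append(cv2.resize(p[v-50:v+50,u-65:u+65,::-1],None,fx=3,fy=4,interpolation=cv2.INTER_CUBIC))
cv2.imwrite("pics/c2.png",np.hstack(ims))
E
```

```text
tcp [ 0.5138 -0.1934  0.2261] R [ -64.03   89.92 -164.34] jaw yaw -100.31 q6 79.9 force [ 0.1  0.4 -0.4] open 0.0875 t 2.5
spin -0.004 shift cm after spin [12.01  0.   -0.15]
```

View pics/c2.png

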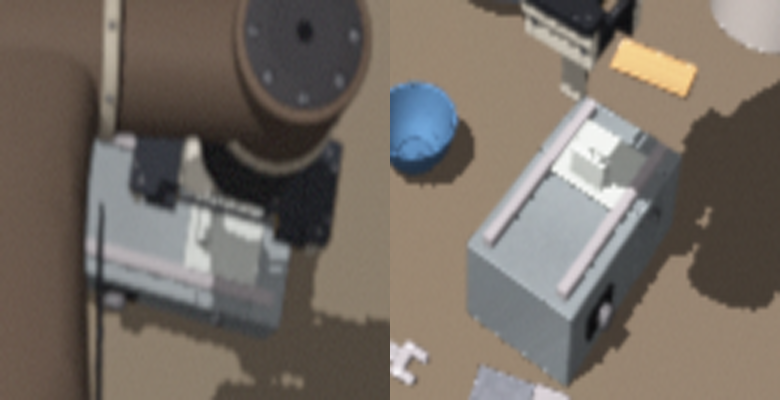

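Top crop: the arm covers the fin. Side crop: the fin is at (590,165), with the gripper above it and clear. Descending now.

{"fn": "move_arm", "kwargs": {
  "commands": [
    [[2, 0, 0, 0], [2, 0, 0, 0], [2, 0, 0, 0], [2, 0, 0, 0], [2, 0, 0, 0], [1, 0, 0, 0], [0.9, 0, 0, 0], [0, 0, 0, 0]]
  ]
}}

```text
clock: 3.4
tool_pos: [0.515, -0.1892, 0.1068]
orientation: [-83.9, 89.9, 176.0]
force: [-0.2, 0.8, 1.0]
opening: 0.0875
```

```bash
python3 - <<'E'
from h import *
plan([.514,-.192,.106],79.9)
p,d,c=take("side");u,v=285,160
cv2.imwrite("pics/c3.png",cv2.resize(p[v-45:v+45,u-60:u+60,::-1],None,fx=6,fy=6,interpolation=cv2.INTER_CUBIC))
E
```

```text
tcp [ 0.515  -0.1892  0.1068] R [-83.95  89.91 176.01] jaw yaw -100.04 q6 79.7 force [-0.2  0.8  1. ] open 0.0875 t 3.4
spin 0.001 shift cm after spin [ 0.08 -0.05  0.29]
```

View pics/c3.png

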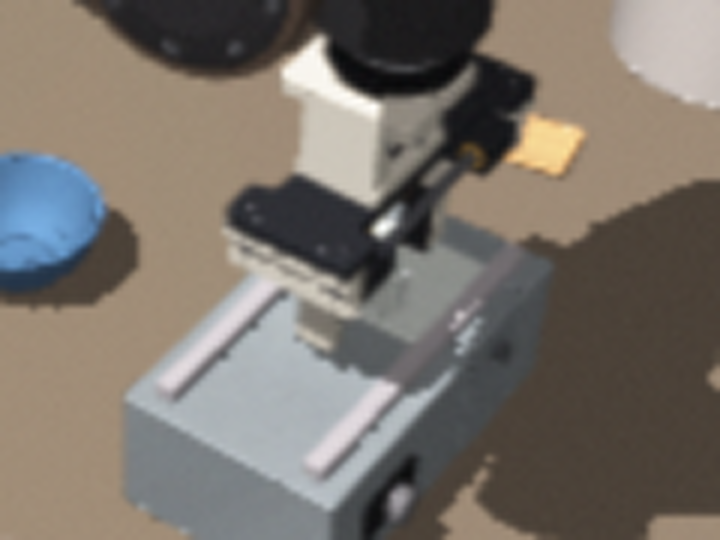

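The crop shows the fingers (320,330) straddling the fin between the rails, roughly centred. Closing.

{"fn": "move_arm", "kwargs": {
  "commands": [
    [[0, 0, 0.3, 0], [0, 0, 0, 0], [0, 0, 0, 0], [0, 0, 0, 0], [0, 0, 0, 0], [0, 0, 0, 0], [0, 0, 0, 0], [0, 0, 0, 0]]
  ],
  "jaw": 0.8
}}

```text
clock: 4.25
tool_pos: [0.5148, -0.1927, 0.1076]
orientation: [-63.0, 90.0, -163.1]
force: [0.2, -0.3, -0.2]
opening: 0.0291
```

{"fn": "move_arm", "kwargs": {
  "commands": [
    [[0, 0, 0, 0], [0, 0, 0, 0], [0, 0, 0, 0], [0, 0, 0, 0], [0, 0, 0, 0]]
  ]
}}

```text
clock: 4.75
tool_pos: [0.5148, -0.1927, 0.1075]
orientation: [-159.0, 90.0, 100.9]
force: [0.5, -0.5, -0.6]
opening: 0.0138
```

{"fn": "move_arm", "kwargs": {
  "commands": [
    [[0, 0, -1, 0], [0, 0, -1.2, 0], [0, 0, -1.2, 0], [0, 0, -1.2, 0], [0, 0, -1.2, 0], [0, 0, -1, 0], [0, 0, -0.5, 0], [0, 0, 0, 0]]
  ]
}}

```text
clock: 5.55
tool_pos: [0.5278, -0.1196, 0.1076]
orientation: [163.1, 90.0, 63.1]
force: [1.0, 1.2, -2.2]
opening: 0.0139
```

{"fn": "move_arm", "kwargs": {
  "commands": [
    [[0, 0, -0.4, 0], [0, 0, -0.4, 0], [0, 0, 0, 0]]
  ]
}}

```text
clock: 5.85
tool_pos: [0.5291, -0.1127, 0.1076]
orientation: [152.3, 90.0, 52.2]
force: [0.8, 1.0, -1.1]
opening: 0.0138
```

{"fn": "move_arm", "kwargs": {
  "commands": [
    [[0, 0, -0.3, 0], [0, 0, -0.3, 0], [0, 0, 0, 0]]
  ]
}}

```text
clock: 6.15
tool_pos: [0.53, -0.1075, 0.1075]
orientation: [-9.1, 89.9, -109.2]
force: [2.4, -5.1, -3.1]
opening: 0.0134
```

{"fn": "move_arm", "kwargs": {
  "commands": [
    [[0, 0, -0.2, 0], [0, 0, -0.2, 0], [0, 0, 0, 0]]
  ]
}}

```text
clock: 6.45
tool_pos: [0.5299, -0.1072, 0.1075]
orientation: [-12.7, 89.6, -112.8]
force: [4.3, -26.8, -6.7]
opening: 0.0134
```

{"fn": "move_arm", "kwargs": {
  "commands": [
    [[0, 0, 0.25, 0], [0, 0, 0, 0]]
  ]
}}

```text
clock: 6.65
tool_pos: [0.53, -0.1074, 0.1075]
orientation: [-9.8, 89.9, -109.9]
force: [2.9, -12.6, -4.5]
opening: 0.0134
```

{"fn": "move_arm", "kwargs": {
  "commands": [
    [[0, 0, 0, 0], [0, 0, 0, 0], [0, 0, 0, 0], [0, 0, 0, 0], [0, 0, 0, 0]]
  ],
  "jaw": 6
}}

```text
clock: 7.15
tool_pos: [0.5303, -0.1053, 0.1076]
orientation: [152.2, 90.0, 52.1]
force: [0.2, 0.5, -0.6]
opening: 0.0482
```

{"fn": "move_arm", "kwargs": {
  "commands": [
    [[-1, 0, 0, 0], [-2, 0, 0, 0], [-3, 0, 0, 0], [-3, 0, 0, 0], [-3, 0, 0, 0]]
  ],
  "jaw": 8.7
}}

```text
clock: 7.65
tool_pos: [0.5301, -0.1056, 0.2296]
orientation: [99.1, 90.0, -0.9]
force: [0.2, 0.6, -0.4]
opening: 0.0851
```

```bash
python3 -c "
from h import *
plan([.485,.234,.22],65)"
```

```text
tcp [ 0.5301 -0.1056  0.2296] R [99.14 89.97 -0.92] jaw yaw -100.07 q6 70.4 force [ 0.2  0.6 -0.4] open 0.0851 t 7.65
spin 0.261 shift cm after spin [  0.96 -18.44 -28.87]
```

{"fn": "move_arm", "kwargs": {
  "commands": [
    [[0, 0, 0, 0.13], [0, 0, 0, 0.131], [0, -2.3, -3.6, 0], [0, -2.3, -3.6, 0], [0, -2.3, -3.6, 0], [0, 0, 0, 0]]
  ]
}}

```text
clock: 8.25
tool_pos: [0.5132, 0.0251, 0.2287]
orientation: [149.9, 89.9, 35.1]
force: [-0.1, -0.4, 0.6]
opening: 0.0871
```

```bash
cat > look.py <<'E'
from h import *
def drive():
    out=[]
    for n in("top","side"):
        p,d,c=take(n);P=cloud(d,c);X,Y,Z=P[...,0],P[...,1],P[...,2]
        dr=(X>.35)&(X<.8)&(Y>-.35)&(Y<-.0)&(Z<.16)
        print(n,"drive",rect(dr&(Z>.083),.09,c)[0]); print("fin",rect(dr&(Z>.112),.1265,c)[0])
        out.append((p,d,c))
    return out
E
python3 - <<'E'
from look import *
o=drive()
ims=[]
for (p,d,c),(u,v),n in zip(o,((318,208),(300,155)),("top","side")):
    np.savez(n+"1.npz",p=p,d=d,**c)
    ims.append(cv2.resize(p[v-35:v+35,u-30:u+30,::-1],None,fx=6.5,fy=6.5,interpolation=cv2.INTER_CUBIC))
cv2.imwrite("pics/c4.png",np.hstack(ims))
plan([.485,.234,.22],65)
E
```

```text
top drive ((518.0892944335938, -171.36746215820312), (239.23361206054688, 141.45066833496094), 79.85888671875)
fin ((528.7698364257812, -107.10811614990234), (14.066108703613281, 45.27284240722656), 80.36540985107422)
side drive ((518.79150390625, -164.91357421875), (245.30538940429688, 133.46803283691406), 80.19908142089844)
fin ((533.2864990234375, -99.33993530273438), (22.919952392578125, 48.94367218017578), 80.32259368896484)
tcp [0.5134 0.0225 0.2284] R [134.29  89.95  19.42] jaw yaw -114.88 q6 40.7 force [ 0.3 -0.2 -0.6] open 0.087 t 8.35
spin 0.002 shift cm after spin [  0.85 -11.51 -17.96]
```

View pics/c4.png

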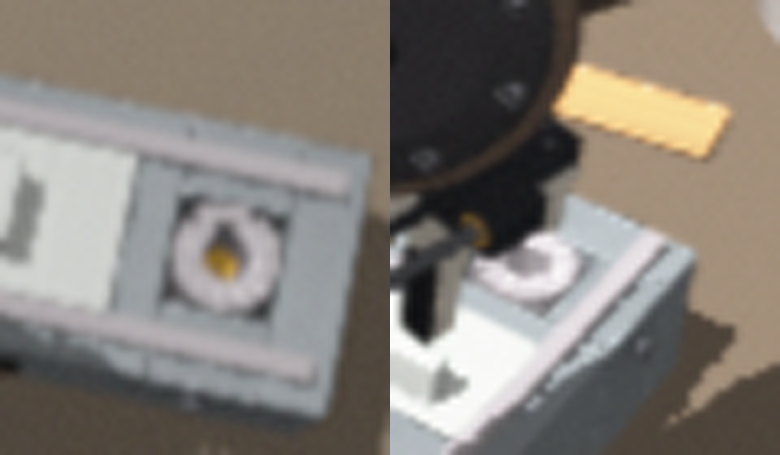

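The crop shows the cover clear and the fin moved 86 mm to its stop. The hub ring is at crop (227,258), with the brass seat in it and the notch at (232,218), pointing roughly +x. Next: measure the notch and the spindle from this view.

```bash
python3 - <<'E'
from h import *
f=np.load("top1.npz");p,d=f["p"],f["d"];c=dict(mtx=f["mtx"],T=f["T"])
# hub
H0=np.array([.5085,-.2255])
S=8;img=cv2.resize(p,None,fx=S,fy=S,interpolation=cv2.INTER_CUBIC)
v,u=np.mgrid[1500:1850,2500:2900] if 0 else np.mgrid[180*S:250*S,310*S:370*S]
uv=np.c_[(u.ravel()+.5)/S-.5,(v.ravel()+.5)/S-.5]
W=ray(uv,.091,c)[:,:2].reshape(u.shape+(2,))
g=cv2.cvtColor(img,cv2.COLOR_RGB2GRAY)[v,u].astype(int)
r=np.hypot(*(W-H0).transpose(2,0,1))
sat=img[v,u].astype(int); lav=(sat[...,0]-sat[...,1]>3)&(g>120)&(r<.033)
m=lav.astype(np.uint8)
cs,h=cv2.findContours(m,cv2.RETR_CCOMP,cv2.CHAIN_APPROX_NONE)
k=max(cs,key=cv2.contourArea);w=np.array([W[b,a] for a,b in k[:,0]],np.float32)*1000
print("ring ell",cv2.fitEllipse(w), len(w))
(cx,cy),_,_=cv2.fitEllipse(w)
C=np.array([cx,cy])/1000
for C_ in (C,H0):
    D=W-C_;r=np.hypot(D[...,0],D[...,1]);a=np.degrees(np.arctan2(D[...,1],D[...,0]))
    for r0 in (.0145,.016,.0175):
        b=[(int(t),int(g[(abs(r-r0)<.0008)&(abs(a-t)<4)].mean())) for t in range(-60,61,8)]
        print(r0,b)
# spindle head
P=cloud(d,c);X,Y,Z=P[...,0],P[...,1],P[...,2]
st=(abs(X-.4827)<.04)&(abs(Y-.2333)<.04)&(Z>.085)
print("head",rect(st,.104,c)[0])
hsv=cv2.cvtColor(p,cv2.COLOR_RGB2HSV)
reg=(abs(X-.4827)<.06)&(abs(Y-.2333)<.06)&(hsv[...,1]<60)&(Z>.063)&(Z<.08)
q=np.argwhere(reg)[:,::-1];w=ray(q,.068,c)[:,:2]*1000
rr=np.hypot(*(w-[482,233]).T);i=np.argsort(-rr)[:6];print("lug cand",w[i].round(0).tolist(),rr[i].round(0))
E
```

```text
ring ell ((510.274169921875, -224.92356872558594), (54.44309616088867, 54.98494338989258), 122.14488983154297) 429
0.0145 [(-60, 170), (-52, 167), (-44, 163), (-36, 156), (-28, 144), (-20, 122), (-12, 103), (-4, 85), (4, 80), (12, 92), (20, 116), (28, 138), (36, 156), (44, 161), (52, 167), (60, 168)]
0.016 [(-60, 181), (-52, 179), (-44, 176), (-36, 170), (-28, 158), (-20, 138), (-12, 116), (-4, 97), (4, 94), (12, 104), (20, 130), (28, 154), (36, 166), (44, 172), (52, 174), (60, 176)]
0.0175 [(-60, 184), (-52, 184), (-44, 182), (-36, 178), (-28, 167), (-20, 149), (-12, 128), (-4, 115), (4, 111), (12, 121), (20, 143), (28, 165), (36, 171), (44, 174), (52, 176), (60, 180)]
0.0145 [(-60, 170), (-52, 164), (-44, 159), (-36, 150), (-28, 140), (-20, 121), (-12, 99), (-4, 77), (4, 69), (12, 76), (20, 96), (28, 120), (36, 136), (44, 145), (52, 153), (60, 156)]
0.016 [(-60, 180), (-52, 177), (-44, 173), (-36, 168), (-28, 155), (-20, 137), (-12, 112), (-4, 88), (4, 77), (12, 86), (20, 111), (28, 139), (36, 155), (44, 162), (52, 168), (60, 170)]
0.0175 [(-60, 184), (-52, 183), (-44, 181), (-36, 178), (-28, 167), (-20, 151), (-12, 124), (-4, 99), (4, 91), (12, 101), (20, 129), (28, 154), (36, 166), (44, 172), (52, 174), (60, 179)]
head ((567.3905639648438, 357.5948486328125), (41.75506591796875, 129.44268798828125), 24.6392765045166)
lug cand [] []
```

Hub centre is (510,-225) mm and the keyway yaw about +1.5°. The spindle is at (482,233), and its hole position agrees. Its key yaw is -25°. Moving above it.

{"fn": "move_arm", "kwargs": {
  "commands": [
    [[0, -2.3, -3.6, 0], [0, -2.3, -3.6, 0], [0, -2.3, -3.6, 0], [0, -2.3, -3.6, 0], [0, -2.3, -3.55, 0], [0, 0, 0, 0], [0, 0, 0, 0]]
  ]
}}

```text
clock: 9.05
tool_pos: [0.4853, 0.2328, 0.2276]
orientation: [-9.1, 90.0, -124.1]
force: [1.0, -0.1, -0.2]
opening: 0.0872
```

```bash
python3 -c "
from h import *
plan([.482,.233,.073],65)"
```

```text
tcp [0.4853 0.2328 0.2276] R [  -9.12   89.97 -124.1 ] jaw yaw -114.98 q6 18.5 force [ 1.  -0.1 -0.2] open 0.0872 t 9.05
spin 0.000 shift cm after spin [15.46 -0.31  0.11]
```

{"fn": "move_arm", "kwargs": {
  "commands": [
    [[2.5, -0.3, 0.1, 0], [2.5, 0, 0, 0], [2.5, 0, 0, 0], [2.5, 0, 0, 0], [2.5, 0, 0, 0], [1.5, 0, 0, 0], [1.4, 0, 0, 0], [0, 0, 0, 0]]
  ]
}}

```text
clock: 9.85
tool_pos: [0.4815, 0.2306, 0.072]
orientation: [-22.7, 89.8, -137.9]
force: [0.7, -0.3, 1.1]
opening: 0.0869
```

```bash
python3 - <<'E'
from h import *
plan([.482,.233,.073],65)
p,d,c=take("side");u,v=232,258
cv2.imwrite("pics/c5.png",cv2.resize(p[v-45:v+45,u-60:u+60,::-1],None,fx=6,fy=6,interpolation=cv2.INTER_CUBIC))
E
```

```text
tcp [0.4815 0.2306 0.072 ] R [ -22.73   89.8  -137.89] jaw yaw -115.17 q6 18.2 force [ 0.7 -0.3  1.1] open 0.0869 t 9.85
spin -0.003 shift cm after spin [-0.1  -0.06 -0.23]
```

View pics/c5.png

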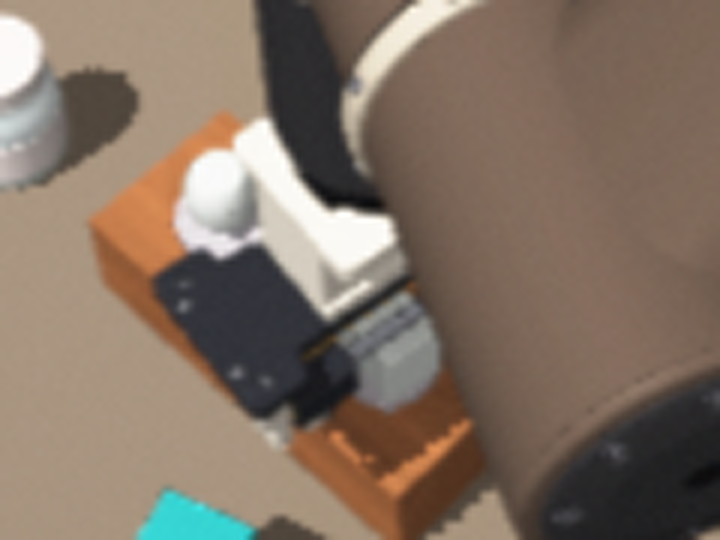

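The crop shows the block head (390,355) between the fingers, with the round knob (215,190) clear of the gripper. Closing.

{"fn": "move_arm", "kwargs": {
  "commands": [
    [[0, 0, 0, 0], [0, 0, 0, 0], [0, 0, 0, 0], [0, 0, 0, 0], [0, 0, 0, 0], [0, 0, 0, 0], [0, 0, 0, 0], [0, 0, 0, 0]]
  ],
  "jaw": 2.2
}}

```text
clock: 10.7
tool_pos: [0.4822, 0.2335, 0.0736]
orientation: [164.4, 90.0, 49.4]
force: [-0.1, 0.1, -0.7]
opening: 0.03
```

{"fn": "move_arm", "kwargs": {
  "commands": [
    [[0, 0, 0, 0], [0, 0, 0, 0], [0, 0, 0, 0], [-0.5, 0, 0, 0], [-1, 0, 0, 0], [-1, 0, 0, 0], [-1, 0, 0, 0], [0, 0, 0, 0]]
  ]
}}

```text
clock: 11.5
tool_pos: [0.4829, 0.2338, 0.1106]
orientation: [155.3, 89.8, 40.3]
force: [0.6, -0.0, -3.5]
opening: 0.03
```

{"fn": "move_arm", "kwargs": {
  "commands": [
    [[-3, 0, 0, 0], [-3, 0, 0, 0], [-3, 0, 0, 0], [-2.5, 0, 0, -0.11], [0, 0, 0, -0.12], [0, 0, 0, -0.12], [0, 0, 0, -0.11], [0, 0, 0, 0]]
  ]
}}

```text
clock: 12.3
tool_pos: [0.4817, 0.233, 0.2234]
orientation: [-96.3, 90.0, 175.1]
force: [-0.4, 0.1, -3.2]
opening: 0.0299
```

```bash
python3 -c "
from h import *
plan([.51,-.225,.22],91.5)"
```

```text
tcp [0.4817 0.233  0.2234] R [-96.35  89.98 175.06] jaw yaw -88.59 q6 44.6 force [-0.4  0.1 -3.2] open 0.0299 t 12.3
spin -0.002 shift cm after spin [ 0.34  1.63 45.86]
```

{"fn": "move_arm", "kwargs": {
  "commands": [
    [[0, 0.2, 4, 0], [0, 0.2, 4, 0], [0, 0.2, 4, 0], [0, 0.2, 4, 0], [0, 0.2, 4, 0], [0, 0.2, 4, 0], [0, 0.2, 4, 0], [0, 0.2, 4, 0]]
  ]
}}

```text
clock: 13.1
tool_pos: [0.5051, -0.088, 0.2236]
orientation: [125.4, 90.0, 36.6]
force: [1.8, 0.3, -3.5]
opening: 0.0299
```

{"fn": "move_arm", "kwargs": {
  "commands": [
    [[0, 0, 4, 0], [0, 0, 4, 0], [0, 0, 3, 0], [0, 0, 2.5, 0], [2, 0, 0, 0], [2, 0, 0, 0], [2, 0, 0, 0], [0, 0, 0, 0]]
  ]
}}

```text
clock: 13.9
tool_pos: [0.5064, -0.2211, 0.1606]
orientation: [-104.2, 89.7, 166.9]
force: [-0.5, -0.3, -3.7]
opening: 0.0298
```

```bash
python3 - <<'E'
from h import *
plan([.51,-.225,.158],91.5)
p,d,c=take("side");u,v=300,150
np.savez("side2.npz",p=p,d=d,**c)
cv2.imwrite("pics/c6.png",cv2.resize(p[v-40:v+40,u-50:u+50,::-1],None,fx=7.5,fy=7.5,interpolation=cv2.INTER_CUBIC))
R=c["T"][:3,:3]
for q in ([.51,-.225,.091],):
    x=R.T@(np.array(q)-c["T"][:3,3]);K=c["mtx"];print("hub px",K[0,2]+K[0,0]*x[0]/-x[2],K[1,2]-K[1,1]*x[1]/-x[2])
E
```

```text
tcp [ 0.5064 -0.2211  0.1606] R [-104.21   89.67  166.89] jaw yaw -88.90 q6 94.4 force [-0.5 -0.3 -3.7] open 0.0298 t 13.9
spin -0.007 shift cm after spin [0.26 0.35 0.4 ]
hub px 291.78009000504505 160.26802629543664
```

View pics/c6.png

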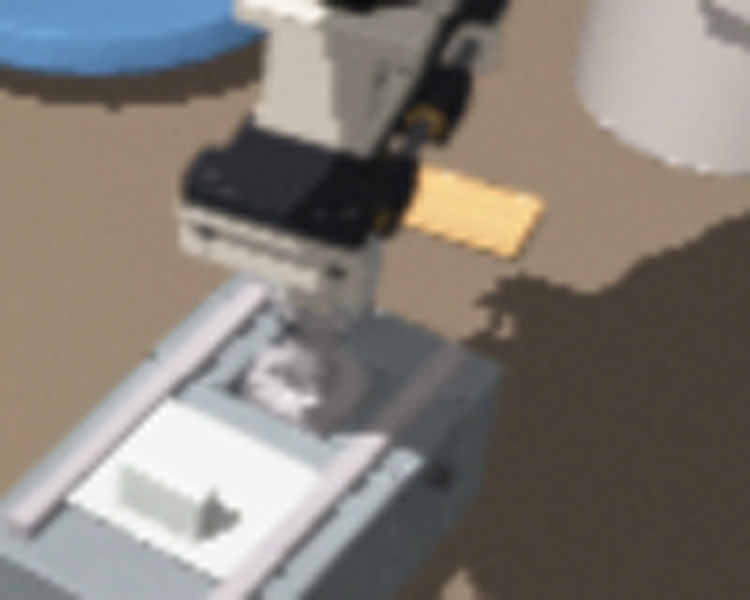

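The crop shows the hub at (305,383) and the shaft just above it at about (315,335), with the cover still open. I'll correct the remaining error and let the arm settle.

{"fn": "move_arm", "kwargs": {
  "commands": [
    [[0, 0.3, 0.25, 0], [0, 0, 0, 0], [0, 0, 0, 0], [0, 0, 0, 0]]
  ]
}}

```text
clock: 14.35
tool_pos: [0.5119, -0.2238, 0.1642]
orientation: [85.2, 89.9, -3.4]
force: [-0.4, 0.4, -4.0]
opening: 0.0296
```

```bash
python3 - <<'E'
from h import *
plan([.51,-.225,.15],91.5)
p,d,c=take("side");P=cloud(d,c)
np.savez("side3.npz",p=p,d=d,**c)
plan([.51,-.225,.15],91.5)
# points of the shaft: between hub face and collar
X,Y,Z=P[...,0],P[...,1],P[...,2]
for lo,hi in((.105,.115),(.115,.125),(.125,.135),(.135,.145),(.148,.156)):
    m=(abs(X-.51)<.05)&(abs(Y+.225)<.05)&(Z>lo)&(Z<hi)
    q=P[m]*1000
    if len(q): print(lo,len(q),q.min(0).round(),q.max(0).round(),np.median(q,0).round())
E
```

```text
tcp [ 0.5119 -0.2238  0.1642] R [85.23 89.94 -3.45] jaw yaw -88.68 q6 94.9 force [-0.4  0.4 -4. ] open 0.0296 t 14.35
spin -0.003 shift cm after spin [ 1.42 -0.2   0.12]
tcp [ 0.5118 -0.2238  0.164 ] R [84.72 89.96 -3.96] jaw yaw -88.68 q6 94.9 force [ 0.1  0.6 -3.8] open 0.0297 t 14.4
spin -0.003 shift cm after spin [ 1.4  -0.19  0.12]
0.105 9 [ 507. -244.  105.] [ 556. -212.  115.] [ 517. -215.  114.]
0.115 13 [ 507. -221.  116.] [ 529. -210.  125.] [ 513. -214.  121.]
0.125 17 [ 507. -222.  125.] [ 533. -208.  134.] [ 517. -213.  130.]
0.135 5 [ 510. -217.  135.] [ 523. -211.  139.] [ 515. -212.  136.]
0.148 18 [ 493. -223.  151.] [ 549. -198.  156.] [ 517. -203.  154.]
```

{"fn": "move_arm", "kwargs": {
  "commands": [
    [[0.7, -0.25, 0.1, 0], [0.7, 0, 0, 0], [0.3, 0, 0, 0], [0.2, 0, 0, 0], [0.2, 0, 0, 0], [0, 0, 0, 0]]
  ]
}}

```text
clock: 15.0
tool_pos: [0.5091, -0.2248, 0.1423]
orientation: [-96.6, 90.0, 174.7]
force: [-0.3, 0.1, -3.6]
opening: 0.0296
```

{"fn": "move_arm", "kwargs": {
  "commands": [
    [[0.3, 0, 0, 0], [0.3, 0, 0, 0], [0.2, 0, 0, 0], [0.2, 0, 0, 0], [0, 0, 0, 0]]
  ]
}}

```text
clock: 15.5
tool_pos: [0.509, -0.2248, 0.1322]
orientation: [-96.4, 90.0, 174.9]
force: [0.3, -0.2, -4.4]
opening: 0.03
```

{"fn": "move_arm", "kwargs": {
  "commands": [
    [[0.2, 0, 0, 0], [0.2, 0, 0, 0], [0.2, 0, 0, 0], [0, 0, 0, 0]]
  ]
}}

```text
clock: 15.9
tool_pos: [0.509, -0.2249, 0.1263]
orientation: [-94.1, 90.0, 177.2]
force: [-0.1, -0.6, -3.9]
opening: 0.0293
```

The key went straight into the keyway with no contact force. Continuing down against the spring.

{"fn": "move_arm", "kwargs": {
  "commands": [
    [[0.3, 0, 0, 0], [0.3, 0, 0, 0], [0.3, 0, 0, 0], [0.2, 0, 0, 0], [0, 0, 0, 0]]
  ]
}}

```text
clock: 16.4
tool_pos: [0.5091, -0.2249, 0.1156]
orientation: [-62.5, 90.0, -151.1]
force: [-0.5, 1.0, 0.5]
opening: 0.0296
```

{"fn": "move_arm", "kwargs": {
  "commands": [
    [[0.2, 0, 0, 0], [0.2, 0, 0, 0], [0.2, 0, 0, 0], [0.2, 0, 0, 0], [0, 0, 0, 0]]
  ]
}}

```text
clock: 16.9
tool_pos: [0.5092, -0.2249, 0.1076]
orientation: [1.6, 90.0, -87.0]
force: [-2.8, 1.9, 5.2]
opening: 0.0297
```

{"fn": "move_arm", "kwargs": {
  "commands": [
    [[0.15, 0, 0, 0], [0.15, 0, 0, 0], [0.1, 0, 0, 0], [0, 0, 0, 0]]
  ]
}}

```text
clock: 17.3
tool_pos: [0.5092, -0.225, 0.1046]
orientation: [50.4, 90.0, -38.3]
force: [-5.4, 2.8, 12.0]
opening: 0.0296
```

{"fn": "move_arm", "kwargs": {
  "commands": [
    [[0.15, 0, 0, 0], [0, 0, 0, 0], [0, 0, 0, 0]]
  ]
}}

```text
clock: 17.6
tool_pos: [0.5093, -0.2249, 0.1046]
orientation: [56.2, 89.9, -32.5]
force: [-9.5, 6.2, 24.9]
opening: 0.0301
```

{"fn": "move_arm", "kwargs": {
  "commands": [
    [[0, -0.1, -0.05, 0], [0, 0, 0, 0], [0, 0, 0, 0], [0, 0, 0, 0], [0, 0, 0, 0]]
  ]
}}

```text
clock: 18.1
tool_pos: [0.5092, -0.2249, 0.1046]
orientation: [62.8, 89.8, -25.8]
force: [-6.1, 2.5, 21.5]
opening: 0.0299
```

```bash
python3 - <<'E'
from h import *
plan([.51,-.225,.1046],91.5)
p,d,c=take("side");u,v=300,150;P=cloud(d,c);X,Y,Z=P[...,0],P[...,1],P[...,2]
dr=(X>.35)&(X<.8)&(Y>-.13)&(Y<-.0)&(Z<.16)
print("fin",rect(dr&(Z>.112),.1265,c)[0])
cv2.imwrite("pics/c7.png",cv2.resize(p[v-40:v+40,u-50:u+50,::-1],None,fx=7.5,fy=7.5,interpolation=cv2.INTER_CUBIC))
E
```

```text
tcp [ 0.5092 -0.2249  0.1046] R [ 62.81  89.82 -25.81] jaw yaw -88.62 q6 95.0 force [-6.1  2.5 21.5] open 0.0299 t 18.1
spin -0.002 shift cm after spin [-0.    0.08  0.01]
fin ((533.5115356445312, -97.58322143554688), (26.459060668945312, 49.09052276611328), 80.32259368896484)
```

View pics/c7.png

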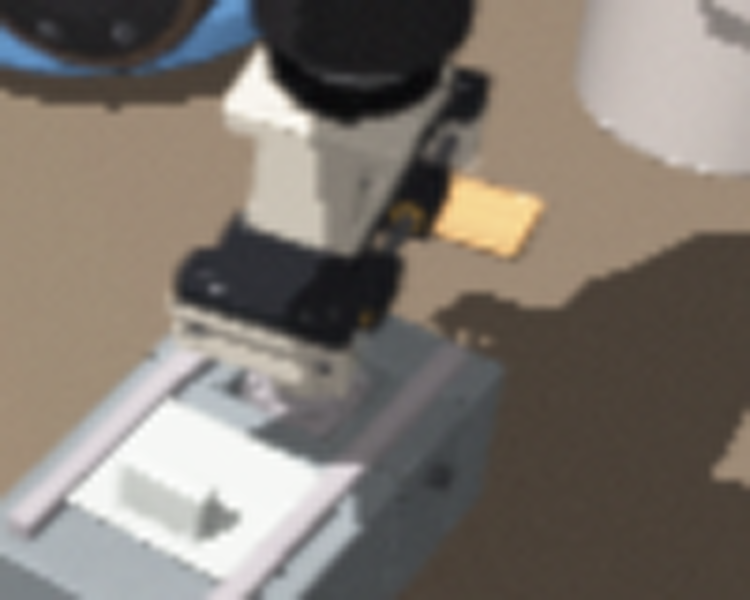

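The crop shows the collar sitting on the hub at (310,405), the spindle held, and the cover still open with its fin at (170,500). TCP height is steady at 104.6 mm, the predicted home height, and the push is about 15 N above what the spring gives. Handing in.

```bash
python3 -c "
from plant import *
print(close_job());o=get_obs();print(o['tool_pos'],o['force'],o['opening'])"
```

```text
the job is handed in; nothing more can be done
None
the job is handed in; nothing more can be done
```

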